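# Index the creasing drum and lock it for a rule change

### The job

The brass clamp bar on the creasing machine's drum has to face up so that its rule can be changed: push the spokes of the star wheel round, one after another, until the red spoke points straight up, then press the yellow lock knob all the way down so that its bolt drops into the notched disc. Only push gently with the fingertips: do not grip or lift anything, and leave the loose things round the machine where they are.

Things in the scene. Friction and masses are not known exactly. Their poses are not given: they have to be found in the camera images.
- creaser: bench creasing machine, fixed to the table. Origin: on the table straight below the hub of its star wheel. Axes: x level from the wheel (nearest the robot) back along the shaft, y left, z up. Nothing fixed stands beside or in front of the wheel; behind its plane: bolt bracket from 66 mm (250 mm high), white cheek from 95 mm (230 mm high), feed boards from 128 mm (125 mm high, 270 mm wide)
- star_wheel (a joint): angle (rad) of the star wheel with its shaft, notched disc and drum; 0 or any whole turn (6.283): red spoke and brass clamp bar straight up. Positive turns the wheel's top towards the machine's -y (clockwise seen from the robot). Turns endlessly either way against a friction of about 0.22 N m and stays where it is left
- star_wheel_hub (a point): centre of the star wheel on the shaft axis, 165 mm above the table. Five round spokes without a rim, 72 degrees apart (one red, four black), in the machine's plane x = 0: rods 12 mm thick from the 54 mm hub (its nose stands 22 mm in front of the plane), with smooth round-ended plastic grips 21 mm thick from 74 to 120 mm radius
- red_spoke_end (a point): outer end of the red grip, 120 mm from the shaft axis; its z axis points outward along the red spoke
- lock_bolt (a joint): how far (m) the lock bolt is pressed down: 0 raised (start), 0.012 home. Slides with 3 N of friction, stays where it is left. On the plain rim of the disc it stops at about 0.003; it goes in only with the red spoke up. The notch has a sloped mouth (22 mm wide at 56 mm radius, then 13 mm; bolt 10 mm, round end): within about 0.1 rad, a press of 10 to 15 N draws the wheel true
- lock_bolt_top (a point): middle of the top face of the yellow lock knob (30 mm diameter, 14 mm high), over the shaft, 76 mm behind the plane of the spokes; 276 mm above the table when raised, 264 mm when home. It is pressed straight down
- pin_tin: loose round tin, 60 mm diameter, 32 mm high; origin under its centre. Leave it alone
- solvent_bottle: loose flat bottle with a black cap, 31x57x138 mm, upright; origin under its centre. Leave it alone
- hex_key: loose bent black hexagon key, 28x92x5 mm, lying; origin under its centre. Leave it alone
- snips: loose dark side cutters, 46x125x12 mm, lying; origin under their centre. Leave them alone

How it is judged:
By the outcome, as a careful person would: the job done as asked, in the order asked, and still so for the second after the job is handed in, with the robot touching nothing.
It also fails if it takes over 53 s, if anything falls off the work surface, if the arm or the gripper's body presses on something with over 40 N, if the wrist force passes 120 N, or if a joint passes its speed limit or range.

### The arm

A 6-joint arm with a two-finger parallel gripper is mounted at the origin on a cart in front of the work surface, level with it; the furniture and walls round the work are solid. World frame = base frame: x ahead of the robot, y to its left, z up, the work surface at z = 0. Lengths are in m, angles in rad, forces in N, time in s.
With the tool pointing down it reaches from about 0.225 to 0.875 m from the base axis. Payload 3.4 kg.
Tool frame: the origin (TCP) lies midway between the tips of the shut fingers; the grasp point (between the pads) lies 19 mm behind it; z points along the fingers, y is the line along which they close (so a half turn about z gives the same grasp; the last joint's range is limited). The gripper opens to 85 mm and grips with 20 to 120 N. Pads are 22 mm wide; open, the fingers measure 114 mm over their backs; the gripper's body (76 mm by 85 mm) begins 54 mm behind the grasp point. The pads swing forward as they close: fully open they stand 13 mm farther back than shut.
Start: joints at [1.037, 0.276, 1.505, -0, 1.361, -0.121], TCP at [0.231, 0.527, 0.231] pointing down, gripper open.
Joint ranges: [-2.89, 2.89], [-0.75, 2.08], [0.22, 2.7], [-1.18, 4.32], [0.11, 2.71], [-2.7, 2.7]. Speed limits (rad/s): [2.57, 2.57, 3.14, 3.14, 3.14, 3.14].

### API

Orientations are given as a unit quaternion [w, x, y, z].
In Python, from plant import manip gives the robot as it stands.
- The arm moves only by the tool move_arm, never from a script. Its argument "increments" is a list that holds one entry, the list of rows, each a list of 7 numbers: the opening, from 0 (shut) to 1 (fully open), then the shift along the tool's x, y, z in cm, then the turn, a rotation vector about the tool's x, y, z in degrees. A call has 1 to 10 rows; each row shifts and turns the commanded pose from where the row before left it, along the tool's axes as they then stand; what a row does not reach is not made up. A row lasts 1/10 s, in which the tool goes at most 50 mm and 8.59 degrees, less where a joint would pass 70% of its speed; a pose out of reach is approached as far as the arm can. A call with a gripper value outside its range is refused whole. The fingers move at their own pace and stop on an object; "squeeze" is the grip in N (left out, the last holds). Time passes only in rows, so rows that do not move let the fingers close. It gives the time, the measured TCP pose, the force, the opening and the grip force at its end, in the units of the state.
- manip.read_state(): the state, without advancing time (a new reading comes with each control period).
- manip.snapshot(name): name is "scene" or "top" or "wrist"; returns a dict with "frame" (480x640x3 uint8, red, green, blue), "fx", "fy", "cx", "cy" (pixels), "position" and "attitude" of the camera in the world; the wrist camera has in their place "tool_from_camera" (4x4, takes a point from camera to tool coordinates, whose origin is the TCP and whose axes are the flange's). Camera axes: x right, y up, looking along -z (the intrinsics and any distortion apply to the point x, -y, -z); pixel columns grow to the right and rows downward; lengths in m; the calibration is good to about 2 mm. A picture is of the moment at which its call begins: read the wrist's pose just before it. There is no depth.
- manip.hand_in(): hands the job in; it is judged then, once.
The state is a dict: "time_s": time; "joint_positions": joint angles; "joint_vel": joint speeds; "tau": joint torques, N m; "eef_pos": TCP position; "eef_rot": TCP orientation; "wrist_force": force on the tool from outside, world axes, zero at the start; "ft_torque": the same for the moment, N m; "width": finger opening in m; "gripper_force": force on a finger pad.
Only numpy, scipy, OpenCV 4.12 (cv2) and the standard library are available. Lean on these libraries where they do the work, as an engineer would, in place of code of your own. Each camera call takes 0.05 s, during which the arm holds its last target. There are 200 camera calls.

## Working session

There is one attempt and no reset: what is moved stays moved. The work goes in short steps, Python scripts to look and compute and a tool call to move; the robot and the scene stay as the last step left them, time stands still between calls to the robot, and variables do not carry over. Pictures are saved under pics/ and viewed, at most 10 in all, crops included, and the job is handed in when it is done.

Besides the shell and the picture viewer there is one more tool, called in YAML: its name, and indented under it one key for each argument. move_arm: Moves the arm, as the interface text tells. Its arguments: {"type":"object","properties":{"increments":{"type":"array","items":{"type":"array","items":{"type":"array","items":{"type":"number"}}}},"squeeze":{"type":"number"}},"required":["increments"]}

```bash
mkdir -p pics; cat > h.py <<'E'
from plant import manip
import numpy as np, cv2, json
from scipy.spatial.transform import Rotation as R
def snap(n,f):
    s=manip.read_state(); d=manip.snapshot(n); cv2.imwrite('pics/'+f+'.png',d['frame'][:,:,::-1])
    d['s']=s; np.save('pics/'+f+'.npy',d,allow_pickle=True); return d
E
python3 - <<'E'
from h import *
for n in('scene','top'):
    d=snap(n,n+'0'); print({k:v for k,v in d.items() if k not in('frame',)})
E
```

```text
{'fx': 531.4677784741308, 'fy': 531.4677784741308, 'cx': 319.3039410498731, 'cy': 241.1593225992525, 'position': array([-0.25696584, -0.48957095,  0.95060889]), 'attitude': array([ 0.79462117,  0.36132798, -0.21309339, -0.43887413]), 's': {'time_s': 0.0, 'joint_positions': array([ 1.03700402e+00,  2.76622036e-01,  1.50613456e+00, -2.22544254e-05,
        1.36073012e+00, -1.21032089e-01]), 'joint_vel': array([ 0.00016582, -0.00109622,  0.00136777, -0.00124883, -0.0004133 ,
       -0.00060832]), 'tau': array([-1.32669811e-03, -4.16783810e+01, -2.45798117e+01, -2.44415805e-04,
        1.13887555e-02, -4.66350414e-06]), 'eef_pos': array([0.23040808, 0.52622981, 0.23042374]), 'eef_rot': array([-2.94256634e-04,  2.04915801e-01,  9.78779146e-01, -9.00220962e-04]), 'wrist_force': array([-1.03370169,  0.20221231,  0.17876237]), 'ft_torque': array([ 0.03874442,  0.00507906, -0.04095209]), 'gripper_force': 0.0, 'width': 0.08538133920068745}}
{'fx': 463.90504220842405, 'fy': 463.90504220842405, 'cx': 320.5615196911849, 'cy': 240.2414322208273, 'position': array([ 0.41481077, -0.02298048,  1.18988194]), 'attitude': array([-0.70407819, -0.03389231,  0.05575005,  0.70711891]), 's': {'time_s': 0.05, 'joint_positions': array([ 1.03700529e+00,  2.76587490e-01,  1.50612732e+00, -1.05773725e-05,
        1.36068355e+00, -1.20975990e-01]), 'joint_vel': array([ 0.00045724,  0.00027745,  0.00033228, -0.00093215, -0.00045374,
       -0.00074023]), 'tau': array([ 1.60979504e-03, -4.18075919e+01, -2.46677846e+01, -1.94537984e-04,
        5.47705509e-03, -1.04445796e-06]), 'eef_pos': array([0.23041271, 0.52624724, 0.2304463 ]), 'eef_rot': array([-2.85431062e-04,  2.04943842e-01,  9.78773317e-01, -8.56563814e-04]), 'wrist_force': array([-0.53791696,  0.38304831, -0.01043291]), 'ft_torque': array([ 0.01496245,  0.01030282, -0.01362527]), 'gripper_force': 0.0, 'width': 0.08513949858599358}}
```

View pics/scene0.png

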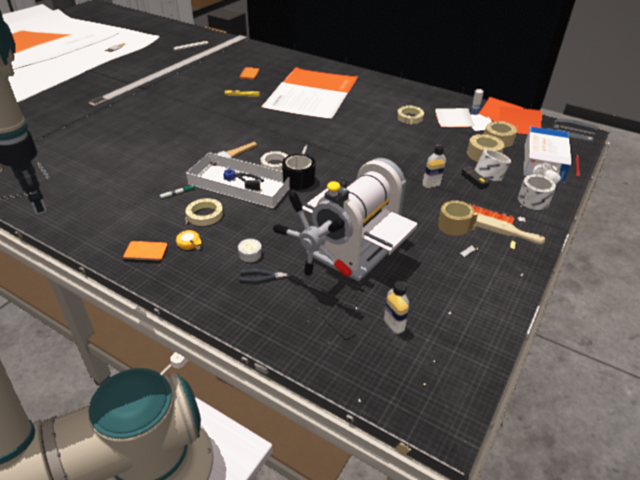

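View pics/top0.png

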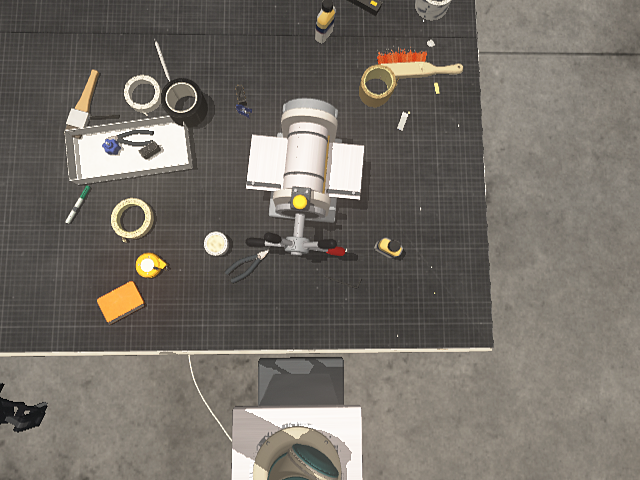

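The scene view shows the hub near (312,236), the red grip at lower right near (343,267), and the yellow knob near (334,187). In the top view the hub is near (299,243), the red grip near (338,251), the knob near (300,202) and the bottle near (390,247). I'll enlarge both.

```bash
python3 - <<'E'
import cv2,numpy as np
a=cv2.imread('pics/scene0.png')[165:315,265:415]; b=cv2.imread('pics/top0.png')[180:290,200:410]
cv2.imwrite('pics/c1.png',cv2.resize(a,None,fx=4,fy=4,interpolation=cv2.INTER_CUBIC))
cv2.imwrite('pics/c2.png',cv2.resize(b,None,fx=3.8,fy=3.8,interpolation=cv2.INTER_CUBIC))
E
```

```text
(no output)
```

View pics/c1.png

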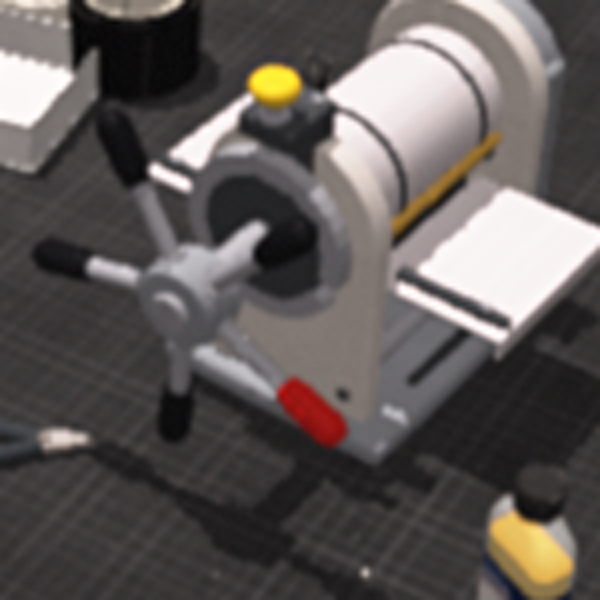

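View pics/c2.png

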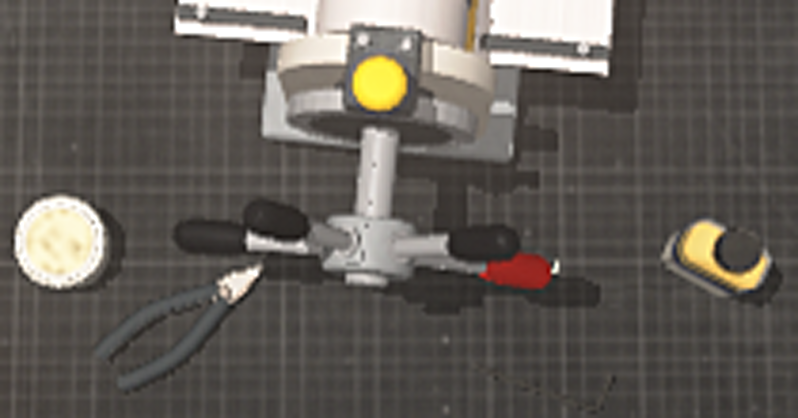

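```bash
cat >> h.py <<'E'
def proj(d,P):
    q=d['attitude']; r=R.from_quat([q[1],q[2],q[3],q[0]])
    c=r.inv().apply(np.atleast_2d(P)-d['position']); return np.c_[d['cx']+d['fx']*c[:,0]/-c[:,2], d['cy']-d['fy']*c[:,1]/-c[:,2]]
def tri(obs):
    A=[];B=[]
    for d,(u,v) in obs:
        q=d['attitude']; w=R.from_quat([q[1],q[2],q[3],q[0]]).apply([(u-d['cx'])/d['fx'],-(v-d['cy'])/d['fy'],-1]); w/=np.linalg.norm(w)
        M=np.eye(3)-np.outer(w,w); A.append(M);B.append(M@d['position'])
    return np.linalg.solve(sum(A),sum(B))
E
python3 - <<'E'
from h import *
from scipy.optimize import least_squares
S=np.load('pics/scene0.npy',allow_pickle=True).item();T=np.load('pics/top0.npy',allow_pickle=True).item()
s=lambda u,v:(265+u/4-.4,165+v/4-.4); t=lambda u,v:(200+u/3.8-.4,180+v/3.8-.4)
so=dict(k=s(275,80),A=s(122,145),B=s(63,258),C=s(175,416),D=s(285,243),r=s(312,412),n=s(172,300))
to=dict(k=t(380,82),A=t(276,217),B=t(211,236),D=t(484,243),r=t(517,270))
for k in to: print(k,tri([(S,so[k]),(T,to[k])]).round(4))
def model(p):
    x,y,yaw,a=p; c=R.from_euler('z',yaw); o=np.array([x,y,0]); P={}
    P['k']=[.076,0,.276];P['n']=[-.022,0,.165]
    for i,k in enumerate(['r','C','B','A','D']):
        th=a+i*2*np.pi/5; P[k]=[0,-.097*np.sin(th),.165+.097*np.cos(th)]
    return {k:o+c.apply(v) for k,v in P.items()}
def res(p):
    m=model(p); return np.concatenate([proj(d,m[k])[0]-ob[k] for d,ob in((S,so),(T,to)) for k in ob])
f=least_squares(res,[.4,.03,0,2.1],loss='soft_l1'); print(f.x,f.fun.reshape(-1,2).round(1).tolist())
print({k:v.round(3).tolist() for k,v in model(f.x).items()})
E
```

```text
k [ 0.6105 -0.01    0.2752]
A [0.5418 0.0468 0.2494]
B [0.5447 0.0925 0.1458]
D [ 0.5292 -0.0659  0.2372]
r [ 0.5258 -0.0907  0.128 ]
[ 0.53587858 -0.0019997  -0.10474832  1.98299134] [[0.3, -0.5], [0.1, 0.4], [0.5, 0.3], [0.1, -0.8], [0.2, -0.1], [0.1, 0.3], [-1.6, 4.1], [-0.1, -0.5], [-0.3, 0.6], [0.1, -0.3], [-0.0, 0.1], [-0.3, -0.2]]
{'k': [0.611, -0.01, 0.276], 'n': [0.514, 0.0, 0.165], 'r': [0.527, -0.09, 0.126], 'C': [0.537, 0.007, 0.068], 'B': [0.546, 0.092, 0.144], 'A': [0.541, 0.047, 0.249], 'D': [0.529, -0.066, 0.238]}
```

The two-view fit holds to under 1 px, apart from the hub nose and one coarse point. It puts the hub at (0.536, -0.002, 0.165), with the machine yawed -0.105 rad and the red spoke at +1.98 rad. The knob triangulates to z = 0.275, against 0.276 given. So I need about -114°: push the upper-right black spoke left by 72°, then the red one by 42°.

First I'll rise, shut the gripper and turn so that tool x is machine y.

move_arm:
  increments:
    - [[0,0,0,-1.5,0,0,8.04],[0,0,0,-1.5,0,0,8.04],[0,0,0,-1.5,0,0,8.04],[0,0,0,-1.5,0,0,8.04],[0,0,0,-1.5,0,0,8.04],[0,0,0,-1.5,0,0,8.04],[0,0,0,-1.5,0,0,8.04],[0,0,0,-1.5,0,0,8.04],[0,0,0,-1.5,0,0,8.04],[0,0,0,0,0,0,0]]
  squeeze: 20

```text
time_s: 1.1
eef_pos: [0.231, 0.5274, 0.368]
eef_rot: [-0.001, 0.743, 0.669, 0.002]
wrist_force: [-0.2, 0.3, 0.6]
width: -0.0
gripper_force: 0.0
```

move_arm:
  increments:
    - [[0,-3,1.8,0,0,0,0],[0,-3,1.8,0,0,0,0],[0,-3,1.8,0,0,0,0],[0,-3,1.8,0,0,0,0],[0,-3,1.8,0,0,0,0],[0,-3,1.8,0,0,0,0],[0,-3,1.8,0,0,0,0],[0,-3,1.8,0,0,0,0],[0,-3,1.8,0,0,0,0],[0,-3,1.8,0,0,0,0]]

```text
time_s: 2.1
eef_pos: [0.3781, 0.208, 0.3652]
eef_rot: [-0.0, 0.742, 0.67, -0.001]
wrist_force: [0.1, -0.5, 0.1]
width: -0.0001
gripper_force: 0.0
```

move_arm:
  increments:
    - [[0,-3,1.8,0,0,0,0],[0,-3,1.8,0,0,0,0],[0,-3,1.8,0,0,0,0],[0,-3,1.8,0,0,0,0],[0,-3,1.8,0,0,0,0],[0,-3,1.8,0,0,0,0],[0,-3,1.8,0,0,0,0],[0,-3,1.8,0,0,0,0],[0,-3,1.8,0,0,0,0],[0,-3,1.8,0,0,0,0]]

```text
time_s: 3.1
eef_pos: [0.5259, -0.109, 0.365]
eef_rot: [-0.001, 0.742, 0.67, -0.0]
wrist_force: [0.0, 0.5, 0.4]
width: 0.0
gripper_force: 0.0
```

```bash
cat >> h.py <<'E'
def st():
    s=manip.read_state(); q=s['eef_rot']; r=R.from_quat([q[1],q[2],q[3],q[0]]).as_matrix()
    c=R.from_euler('z',-.1047); m=c.inv().apply(s['eef_pos']-[.5359,-.002,0])
    print('t',s['time_s'],'machine xyz mm',(m*1000).round(1),'tool axes in machine\n',(c.as_matrix().T@r).round(3),'F',c.inv().apply(s['wrist_force']).round(1),'w',s['width'])
E
python3 -c "from h import *;st()"
```

```text
t 3.1 machine xyz mm [   1.2 -107.4  365. ] tool axes in machine
 [[-0.003  1.    -0.002]
 [ 1.     0.003  0.001]
 [ 0.001 -0.002 -1.   ]] F [-0.   0.5  0.4] w 1.6823223550550235e-05
```

move_arm:
  increments:
    - [[0,-1.3,0,0,0,0,0],[0,0,0,2,0,0,0],[0,0,0,2,0,0,0],[0,0,0,2,0,0,0],[0,0,0,2,0,0,0],[0,0,0,2,0,0,0],[0,0,0,2,0,0,0],[0,0,0,1,0,0,0],[0,1,0,0,0,0,0],[0,1,0,0,0,0,0]]

```text
time_s: 4.1
eef_pos: [0.5267, -0.0999, 0.2367]
eef_rot: [-0.0, 0.743, 0.669, 0.0]
wrist_force: [0.3, 0.2, 0.5]
width: -0.0001
gripper_force: 0.0
```

move_arm:
  increments:
    - [[0,0.8,0,0,0,0,0],[0,0.8,0,0,0,0,0],[0,0.8,0,0,0,0,0],[0,0.8,0,0,0,0,0],[0,0.8,0,0,0,0,0],[0,0.8,0,0,0,0,0],[0,0.8,0,0,0,0,0],[0,0.8,0,0,0,0,0],[0,0.8,0,0,0,0,0],[0,0.8,0,0,0,0,0]]

```text
time_s: 5.1
eef_pos: [0.5348, -0.0204, 0.236]
eef_rot: [-0.0, 0.743, 0.669, -0.0]
wrist_force: [-1.2, -3.0, 1.3]
width: -0.0002
gripper_force: 1.5
```

```bash
python3 -c "
from h import *;st()
d=snap('scene','s1');cv2.imwrite('pics/c3.png',cv2.resize(d['frame'][115:315,245:435,::-1],None,fx=3,fy=3,interpolation=cv2.INTER_CUBIC))"
```

```text
t 5.1 machine xyz mm [  0.8 -18.4 236. ] tool axes in machine
 [[ 0.     1.    -0.001]
 [ 1.    -0.     0.   ]
 [ 0.    -0.001 -1.   ]] F [-0.9 -3.1  1.3] w -0.00021903334372421352
```

View pics/c3.png

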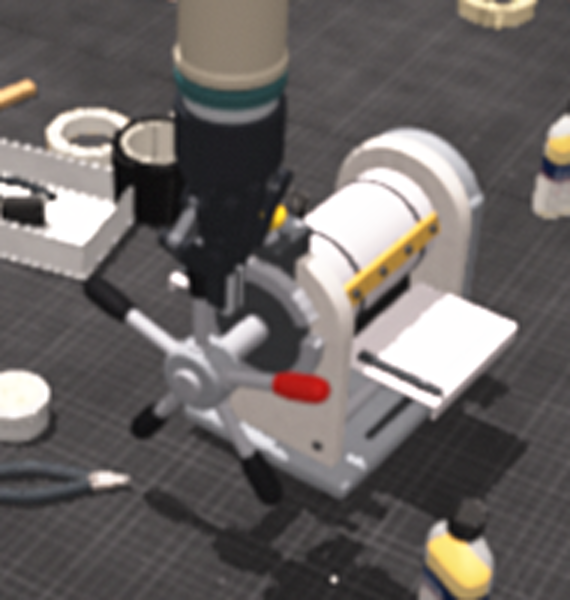

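In the crop the pushed spoke is almost upright behind the fingers, and red is to the right at (300,387). It turned as planned with about 3 N. I'll continue left, then lift, go back and take the red spoke.

move_arm:
  increments:
    - [[0,0.6,0,-0.1,0,0,0],[0,0.6,0,-0.1,0,0,0],[0,0.6,0,-0.1,0,0,0],[0,0.6,0,-0.2,0,0,0],[0,0.6,0,-0.2,0,0,0],[0,0.6,0,-0.2,0,0,0],[0,0.6,0,-0.2,0,0,0],[0,0.3,0,-0.1,0,0,0],[0,0,0,0,0,0,0],[0,-0.5,0,0,0,0,0]]

```text
time_s: 6.15
eef_pos: [0.5392, 0.0198, 0.2484]
eef_rot: [-0.001, 0.743, 0.669, 0.001]
wrist_force: [0.7, 0.0, -0.0]
width: 0.0002
gripper_force: 0.0
```

```bash
python3 -c "
from h import *;st()
d=snap('scene','s2');cv2.imwrite('pics/c4.png',cv2.resize(d['frame'][115:315,245:435,::-1],None,fx=3,fy=3,interpolation=cv2.INTER_CUBIC))"
```

```text
t 6.15 machine xyz mm [  1.   22.  248.4] tool axes in machine
 [[-0.001  1.    -0.   ]
 [ 1.     0.001  0.002]
 [ 0.002 -0.    -1.   ]] F [ 0.6  0.1 -0. ] w 0.00021036480743256378
```

View pics/c4.png

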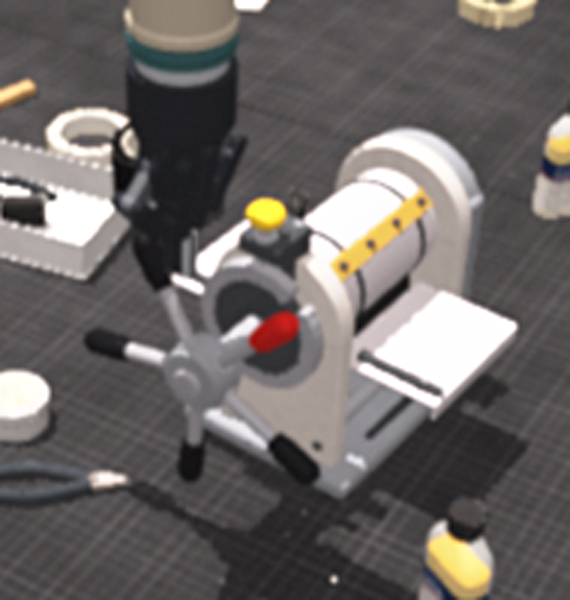

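Red is now at upper right, near (275,330), at about 40°. I'll re-approach from its right.

move_arm:
  increments:
    - [[0,0,0,-2.5,0,0,0],[0,0,0,-2.5,0,0,0],[0,0,0,-3,0,0,0],[0,-3.6,0,0,0,0,0],[0,-3.6,0,0,0,0,0],[0,-3.6,0,0,0,0,0],[0,-3.6,0,0,0,0,0],[0,0,0,3,0,0,0],[0,0,0,3,0,0,0],[0,0,0,3.2,0,0,0]]

```text
time_s: 7.2
eef_pos: [0.5241, -0.1251, 0.2355]
eef_rot: [0.0, 0.744, 0.668, 0.001]
wrist_force: [0.5, -0.6, -1.3]
width: -0.0002
gripper_force: 0.0
```

move_arm:
  increments:
    - [[0,1,0,0,0,0,0],[0,1,0,0,0,0,0],[0,1,0,0,0,0,0],[0,1,0,0,0,0,0],[0,1,0,0,0,0,0],[0,1,0,0,0,0,0],[0,1,0,0,0,0,0],[0,1,0,0,0,0,0],[0,0.8,0,0,0,0,0],[0,0.4,0,0,0,0,0]]

```text
time_s: 8.2
eef_pos: [0.5333, -0.0318, 0.2358]
eef_rot: [-0.001, 0.743, 0.669, -0.0]
wrist_force: [-0.9, -2.4, -0.0]
width: -0.0
gripper_force: 0.0
```

```bash
python3 -c "from h import *;st()"
```

```text
t 8.2 machine xyz mm [  0.6 -29.9 235.8] tool axes in machine
 [[-0.001  1.    -0.001]
 [ 1.     0.001  0.001]
 [ 0.001 -0.001 -1.   ]] F [-0.7 -2.5 -0. ] w -2.533340306697772e-05
```

move_arm:
  increments:
    - [[0,0.3,0,0,0,0,0],[0,0.3,0,0,0,0,0],[0,0.2,0,0,0,0,0],[0,0,0,0,0,0,0],[0,-1.5,0,0,0,0,0],[0,-3,0,0,0,0,0],[0,-3,0,0,0,0,0],[0,0,0,-3,0,0,0],[0,0,0,-3,0,0,0],[0,0,0,0,0,0,0]]

```text
time_s: 9.2
eef_pos: [0.529, -0.1017, 0.3006]
eef_rot: [0.004, 0.744, 0.669, 0.003]
wrist_force: [0.6, 0.2, 0.1]
width: -0.0001
gripper_force: 0.0
```

```bash
python3 -c "
from h import *;st()
d=snap('scene','s3');f=d['frame'];cv2.imwrite('pics/c5.png',cv2.resize(f[165:315,265:415,::-1],None,fx=4,fy=4,interpolation=cv2.INTER_CUBIC))
h=cv2.cvtColor(f[165:315,265:415],cv2.COLOR_RGB2HSV);m=((h[...,0]<6)|(h[...,0]>172))&(h[...,1]>170)&(h[...,2]>70);y,x=np.nonzero(m);print('red centroid',x.mean()+265,y.mean()+165,m.sum())
c=R.from_euler('z',-.1047)
for a in(-.2,-.1,0,.1,.2): print(a,proj(d,c.apply([0,-.097*np.sin(a),.165+.097*np.cos(a)])+[.5359,-.002,0]))"
```

```text
t 9.2 machine xyz mm [  3.6 -99.9 300.6] tool axes in machine
 [[ 0.002  1.     0.009]
 [ 1.    -0.002 -0.001]
 [-0.001  0.009 -1.   ]] F [0.5 0.2 0.1] w -0.00010919225666077698
red centroid 312.45323741007195 204.40287769784172 139
-0.2 [[305.69453434 202.14490402]]
-0.1 [[309.12660285 203.25636324]]
0 [[312.61921207 204.75250202]]
0.1 [[316.13250627 206.62063385]]
0.2 [[319.62547876 208.84279058]]
```

View pics/c5.png

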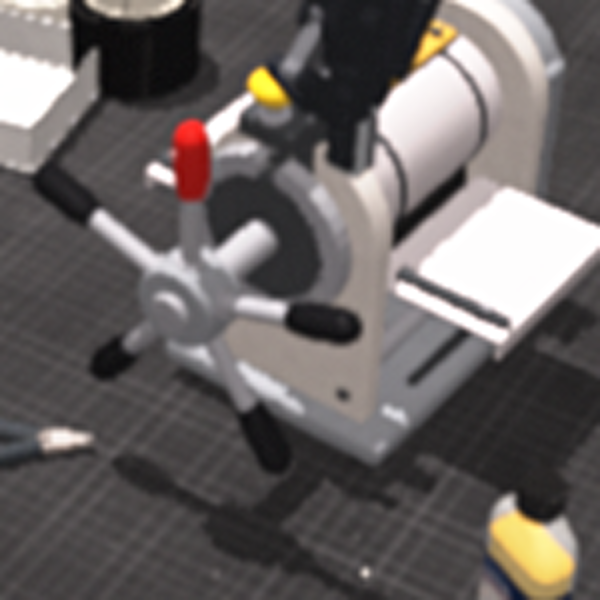

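The red grip is upright at crop (191,160). Its measured centroid matches the model's angle 0 within about 0.01 rad. Next I'll go over the knob.

move_arm:
  increments:
    - [[0,0,0,-1,0,0,0],[0,0,0,-1,0,0,0],[0,0,2.5,0,0,0,0],[0,0,2.5,0,0,0,0],[0,0,2.5,0,0,0,0],[0,2.5,0,0,0,0,0],[0,2.5,0,0,0,0,0],[0,2.5,0,0,0,0,0],[0,2.4,0,0,0,0,0],[0,0,0,0,0,0,0]]

```text
time_s: 10.25
eef_pos: [0.6118, -0.0061, 0.3161]
eef_rot: [-0.001, 0.742, 0.67, 0.0]
wrist_force: [-0.1, -0.6, 0.3]
width: 0.0
gripper_force: 0.0
```

```bash
python3 -c "from h import *;st()"
```

```text
t 10.25 machine xyz mm [ 75.9   3.9 316.1] tool axes in machine
 [[-0.004  1.    -0.001]
 [ 1.     0.004  0.002]
 [ 0.002 -0.001 -1.   ]] F [-0.  -0.6  0.3] w 4.515603605530477e-05
```

move_arm:
  increments:
    - [[0,-0.4,0,1,0,0,0],[0,0,0,1.3,0,0,0],[0,0,0,1,0,0,0],[0,0,0,0.3,0,0,0],[0,0,0,0.3,0,0,0],[0,0,0,0.2,0,0,0],[0,0,0,0.2,0,0,0],[0,0,0,0,0,0,0]]

```text
time_s: 11.05
eef_pos: [0.6113, -0.0133, 0.2736]
eef_rot: [0.0, 0.743, 0.669, 0.0]
wrist_force: [-1.1, -0.5, 0.9]
width: -0.0001
gripper_force: 0.3
```

```bash
python3 -c "from h import *;st()"
```

```text
t 11.05 machine xyz mm [ 76.2  -3.4 273.6] tool axes in machine
 [[ 0.     1.     0.001]
 [ 1.    -0.    -0.   ]
 [-0.     0.001 -1.   ]] F [-1.  -0.6  0.9] w -5.294184901288031e-05
```

move_arm:
  increments:
    - [[0,0,0,0.2,0,0,0],[0,0,0,0.2,0,0,0],[0,0,0,0.2,0,0,0],[0,0,0,0.2,0,0,0],[0,0,0,0,0,0,0],[0,0,0,0,0,0,0]]

```text
time_s: 11.65
eef_pos: [0.6113, -0.0128, 0.2649]
eef_rot: [-0.0, 0.743, 0.669, 0.0]
wrist_force: [0.7, -0.1, 0.6]
width: 0.0002
gripper_force: 0.2
```

```bash
python3 -c "from h import *;st()"
```

```text
t 11.65 machine xyz mm [ 76.2  -2.8 264.9] tool axes in machine
 [[ 0.     1.    -0.   ]
 [ 1.    -0.     0.001]
 [ 0.001 -0.    -1.   ]] F [ 0.7 -0.   0.6] w 0.00023509276718812106
```

move_arm:
  increments:
    - [[0,0,0,0.1,0,0,0],[0,0,0,0.1,0,0,0],[0,0,0,0.1,0,0,0]]

```text
time_s: 11.95
eef_pos: [0.6115, -0.0129, 0.264]
eef_rot: [0.001, 0.743, 0.669, 0.001]
wrist_force: [-2.5, 0.2, 11.4]
width: 0.0001
gripper_force: 5.7
```

```bash
python3 -c "from h import *;st()
d=snap('scene','s4');cv2.imwrite('pics/c6.png',cv2.resize(d['frame'][155:275,275:405,::-1],None,fx=4.5,fy=4.5,interpolation=cv2.INTER_CUBIC))"
```

```text
t 11.95 machine xyz mm [ 76.3  -2.9 264. ] tool axes in machine
 [[ 0.     1.     0.002]
 [ 1.    -0.     0.001]
 [ 0.001  0.002 -1.   ]] F [-2.5 -0.1 11.4] w 0.0001393600849642086
```

View pics/c6.png

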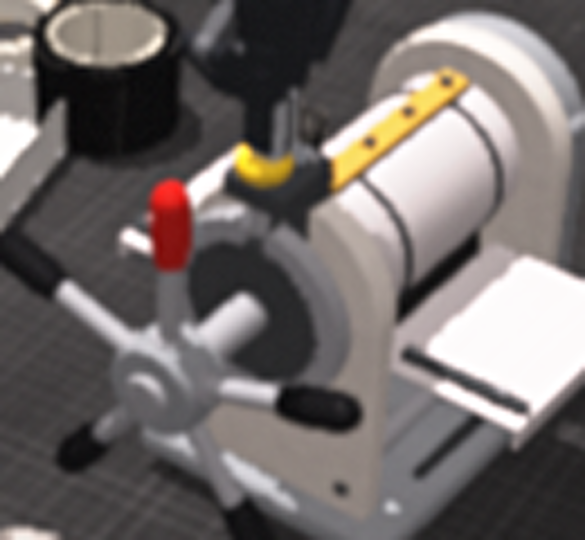

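The knob now sits low on the bracket, at (265,165), and red and the brass bar are up. The tip stopped at 264 mm with 11 N, which is the home height. I'll press slightly more to be sure, then withdraw straight up.

move_arm:
  increments:
    - [[0,0,0,0.1,0,0,0],[0,0,0,0,0,0,0],[0,0,0,0,0,0,0]]

```text
time_s: 12.3
eef_pos: [0.6115, -0.0128, 0.264]
eef_rot: [0.001, 0.743, 0.669, 0.001]
wrist_force: [-2.7, 0.7, 11.0]
width: 0.0002
gripper_force: 5.6
```

move_arm:
  increments:
    - [[0,0,0,-0.5,0,0,0],[0,0,0,-2,0,0,0],[0,0,0,-3,0,0,0],[0,0,0,-3,0,0,0],[0,0,0,-3,0,0,0],[0,0,0,0,0,0,0],[0,0,0,0,0,0,0]]

```text
time_s: 13.0
eef_pos: [0.6114, -0.013, 0.3763]
eef_rot: [0.0, 0.743, 0.669, 0.0]
wrist_force: [0.6, -0.8, 0.4]
width: -0.0002
gripper_force: 0.0
```

```bash
python3 -c "
from h import *;st()
S=snap('scene','s5');T=snap('top','t5')
c=R.from_euler('z',-.1047)
def cen(f,lo,hi,x0,x1,y0,y1):
    h=cv2.cvtColor(f,cv2.COLOR_RGB2HSV)[y0:y1,x0:x1];m=cv2.inRange(h,lo,hi);y,x=np.nonzero(m);return x.mean()+x0,y.mean()+y0,len(x)
print('knob px',cen(S['frame'],(22,180,120),(32,255,255),318,345,175,208),'before',cen(np.load('pics/scene0.npy',allow_pickle=True).item()['frame'],(22,180,120),(32,255,255),318,345,175,208))
for z in(.276,.264): print(z,proj(S,c.apply([.076,0,z])+[.5359,-.002,0]))
h=cv2.cvtColor(S['frame'],cv2.COLOR_RGB2HSV)[165:235,280:345];m=((h[...,0]<6)|(h[...,0]>172))&(h[...,1]>170)&(h[...,2]>70);y,x=np.nonzero(m);print('red',x.mean()+280,y.mean()+165)
cv2.imwrite('pics/c7.png',cv2.resize(S['frame'][155:335,265:435,::-1],None,fx=3.2,fy=3.2,interpolation=cv2.INTER_CUBIC))"
```

```text
t 13.0 machine xyz mm [ 76.3  -3.  376.3] tool axes in machine
 [[ 0.     1.     0.001]
 [ 1.    -0.     0.   ]
 [ 0.     0.001 -1.   ]] F [ 0.7 -0.7  0.4] w -0.00019763122455149166
knob px (np.float64(333.42857142857144), np.float64(191.0909090909091), 77) before (np.float64(333.31868131868134), np.float64(185.85714285714286), 91)
0.276 [[333.62833718 184.08814471]]
0.264 [[333.4212668 188.5031606]]
red 312.45323741007195 204.40287769784172
```

View pics/c7.png

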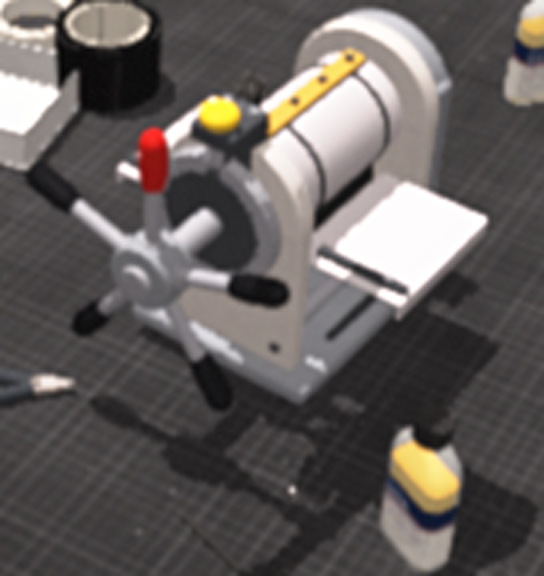

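The red spoke is straight up at (153,160). The knob has dropped about 5 px, to (218,118), where 4.4 px is expected for 12 mm. The loose things are in place and the robot is clear, so I'm handing in.

```bash
python3 -c "from plant import manip;print(manip.hand_in())"
```

```text
the job is handed in; nothing more can be done
None
```

The red spoke points straight up within about 0.01 rad, the lock knob is pressed fully home (264 mm), the loose things seen in the last picture look unmoved, the robot is clear, and the job was handed in at about 13 s.

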